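# Shut and lock the dust extractor's filter hatch

## Task

The filter of the bench dust extractor has just been changed and its hatch still stands ajar. With the fingertips press the hatch down shut, then set the fingertips in the slot of each of its two quarter-turn fasteners and turn each clockwise (seen from above) until it stops, so that the hatch is locked down flat. Do not swing the hatch further open, do not pick anything up, and leave the pots and tools standing where they are.

Things in the scene. Friction and masses are not known exactly. Their poses are not given: they have to be found in the camera images.
- extractor: fixed bench dust extractor, grey steel cabinet 340 (its x) x 380 (its y) mm, deck 180 mm high. Origin at the centre of its underside, on the table; z up; its front faces its own -x. The hatch on its deck is an aluminium plate 230 x 310 x 4 mm hinged along its far edge at x +90, z 182 mm; shut, it spans x -140 to +90, y -155 to +155 mm, top at z 186 mm.
- hatch (a joint): opening angle of the hatch, rad: 0 = shut on its stop, positive = front edge raised (starts 0.15 to 0.45, front edge up to 100 mm above shut). A stiff hinge: it stays where it is left and shuts under a push of 2 to 6 N at its front edge.
- hatch_edge (a point): point on the top face of the hatch, midway between the two fasteners, 10 mm behind its front edge (220 mm from the hinge line); a free flat patch 85 mm wide between the fasteners' rings, where to press. 186 mm above the table when shut. Its x and y are the hatch plate's, x away from the front edge towards the hinge.
- fastener_left (a joint): quarter-turn fastener at the hatch's left front corner (extractor's +y). Rad: 0 = open, slot parallel to the hatch's front edge; 1.571 = locked at its stop, slot front to back; grows clockwise from above. Starts 0 to 0.3. Friction 0.1 N m. Its cam passes under the deck's lip from 0.7 rad and draws the hatch down. With the front edge over 7 mm up it jams on the lip or turns idly above it.
- fastener_right (a joint): quarter-turn fastener at the hatch's right front corner (extractor's -y). Rad: 0 = open, slot parallel to the hatch's front edge; 1.571 = locked at its stop, slot front to back; grows clockwise from above. Starts 0 to 0.3. Friction 0.1 N m. Its cam passes under the deck's lip from 0.7 rad and draws the hatch down. With the front edge over 7 mm up it jams on the lip or turns idly above it.
- slot_left (a point): centre of the left fastener's slot, on its axis, level with the head's top; turns with it: y along the slot, z up the axis. Head: grey disc 70 mm across, flush in a fixed steel ring (outer diameter 82 mm, 16 mm high). Slot with a dark floor right across the head, 24 mm wide, 14 mm deep, ends closed by the ring 36 mm from the axis. Hatch shut: at x -93, y +85, z 203 mm in the extractor's frame.
- slot_right (a point): centre of the right fastener's slot, on its axis, level with the head's top; turns with it: y along the slot, z up the axis. Head: grey disc 70 mm across, flush in a fixed steel ring (outer diameter 82 mm, 16 mm high). Slot with a dark floor right across the head, 24 mm wide, 14 mm deep, ends closed by the ring 36 mm from the axis. Hatch shut: at x -93, y -85, z 203 mm in the extractor's frame.
- vase: bystander, loose, to be left alone: pale unfired porcelain vase, 230 mm tall, 102 mm across, standing on the table beside the extractor; origin under its centre
- bowl: bystander, loose, to be left alone: white bowl, 112 mm across, 58 mm high, on the table beside the extractor; origin under its centre
- jar: bystander, loose, to be left alone: cream jar with a lid, 72 mm across, 100 mm high, on the table beside the extractor; origin under its centre
- cup: bystander, loose, to be left alone: white tea cup, 54 mm across, 42 mm high, standing on the extractor's deck behind the hatch's hinge, on the +y half; origin under its centre
- rib: bystander, loose, to be left alone: flat wooden shaping rib, 55 x 54 x 6 mm, lying on the extractor's deck behind the hinge, on the -y half; origin under its centre
- knife: bystander, loose, to be left alone: carving knife with a wooden handle, 175 mm long, 10 mm thick, lying front to back on the extractor's deck beside the hatch, on its -y side; origin 90 mm from its handle end, x towards the blade
- sanding_block: bystander, loose, to be left alone: cork sanding block, 75 x 40 x 26 mm, on the table beside the extractor, on its +y side; origin under its centre

How it is judged:
By the outcome, as a careful person would: the job done as asked, in the order asked, and still so for the second after the job is handed in, with the robot touching nothing.
It also fails if it takes over 64 s, if anything falls off the work surface, if the arm or the gripper's body presses on something with over 40 N, if the wrist force passes 120 N, or if a joint passes its speed limit or range.

## Robot

A 7-joint arm with a two-finger parallel gripper is mounted at the origin on the work surface. World frame = base frame: x ahead of the robot, y to its left, z up, the work surface at z = 0. Lengths are in m, angles in rad, forces in N, time in s.
With the tool pointing down it reaches from about 0.4 to 0.85 m from the base axis. Payload 10.4 kg.
Tool frame: the origin (TCP) lies midway between the tips of the shut fingers; the grasp point (between the pads) lies 19 mm behind it; z points along the fingers, y is the direction in which the jaws open and shut (so a half turn about z gives the same grasp; the last joint's range is limited). The gripper opens to 87 mm and grips with 3 to 60 N. Pads are 19 mm wide; open, the fingers measure 117 mm over their backs; the gripper's body (75 mm by 190 mm) begins 51 mm behind the grasp point.
Start: joints at [-1.149, 0.332, -0.065, 1.46, 0.022, 1.35, -0.088], TCP at [0.269, 0.564, 0.223] pointing down, gripper open.
Joint ranges: [-2.6, 2.6], [-0.5, 2.12], [-1.47, 1.34], [0.16, 2.42], [-1.27, 4.41], [0.06, 2.06], [-2.6, 2.6]. Speed limits (rad/s): [2.22, 2.22, 2.79, 2.79, 3.14, 3.14, 3.14].

## Interface

Orientations are given as a 3x3 rotation matrix whose columns are the frame's x, y, z axes.
In Python, from workcell import telemetry, vision, manip gives the robot as it stands.
- The arm moves only by the tool send_rows, never from a script. Its argument "increments" is a list of rows, each an object of numbers: "claw": the closure, from 0 (fully open) to 1 (shut); "x", "y", "z": the shift along the tool's x, y, z in units of 50 mm (1.0 is 50 mm); "roll": the turn about the tool's z in rad. In form: [{"claw": .., "x": .., "y": .., "z": .., "roll": ..}, ...]. A call has 1 to 20 rows; each row is the pose to reach, as a shift and turn from the pose measured when the call began, along the tool's axes at that moment; what a row does not reach only later rows make up. A row lasts 1/8 s, in which the tool goes at most 62.5 mm and 10.7 degrees, less where a joint would pass 70% of its speed; a pose out of reach is approached as far as the arm can. A call with a gripper value outside its range is refused whole. The fingers move at their own pace and stop on an object; "grip_force" is the grip in N (left out, the last holds). Time passes only in rows, so rows that repeat a pose let the fingers close. It gives the time, the measured TCP pose, the force and the opening at its end, in the units of the state.
- telemetry.get_state(): the state, without advancing time (a new reading comes with each control period).
- vision.grab_frame(name): name is "scene" or "top" or "wrist"; returns a dict with "pixels" (480x640x3 uint8, red, green, blue), "range_z" (480x640 float32, m along the optical axis (not along the pixel's ray), 0 where there is no reading), "fx", "fy", "cx", "cy" (pixels), "dist_coeffs" ([k1, k2, p1, p2, k3] as OpenCV has them; the pictures are not rectified), "R" (3x3) and "t" (3): a world point X has camera coordinates R X + t; the wrist camera has in their place "mount" (4x4, takes a point from camera to tool coordinates, whose origin is the TCP and whose axes are the flange's). Camera axes: x right, y down, z forward; pixel columns grow to the right and rows downward; lengths in m; the calibration is good to about 2 mm. A picture is of the moment at which its call begins: read the wrist's pose just before it.
- manip.close_job(): hands the job in, once; it reports no verdict.
The state is a dict: "t": time; "qpos": joint angles; "joint_vel": joint speeds; "joint_efforts": joint torques, N m; "ee_pos": TCP position; "ee_rot": TCP orientation; "wrist_force": force on the tool from outside, world axes, zero at the start; "wrist_torque": the same for the moment, N m; "gripper_width": finger opening in m.
Only numpy, scipy, OpenCV 4.12 (cv2) and the standard library are available. Lean on these libraries where they do the work, as an engineer would, in place of code of your own. Each camera call takes 0.05 s, during which the arm holds its last target.

## Working session

There is one attempt and no reset: what is moved stays moved. The work goes in short steps, Python scripts to look and compute and a tool call to move; the robot and the scene stay as the last step left them, time stands still between calls to the robot, and variables do not carry over. Pictures are saved under pics/ and viewed, and the job is handed in when it is done.

Besides the shell and the picture viewer there is one more tool, called after "Call:" by a JSON object that holds its "op" and its "data". send_rows: Moves the arm, as the interface text tells. Its arguments: {"type":"object","properties":{"increments":{"type":"array","items":{"type":"object","properties":{"claw":{"type":"number"},"x":{"type":"number"},"y":{"type":"number"},"z":{"type":"number"},"roll":{"type":"number"}}}},"grip_force":{"type":"number"}},"required":["increments"]}

```bash
ls; mkdir -p pics; cat > h.py <<'E'
import numpy as np, cv2
from workcell import telemetry, vision, manip
def grab(n,png):
    s=telemetry.get_state(); f=vision.grab_frame(n)
    cv2.imwrite('pics/'+png,f['pixels'][:,:,::-1]); f['s']=s; f['n']=n
    np.save('pics/'+png+'.npy',f,allow_pickle=True)
    return f
def load(png): return np.load('pics/'+png+'.npy',allow_pickle=True).item()
def towtool(f):
    if f['n']=='wrist':
        M=np.array(f['mount']); s=f['s']; R=np.array(s['ee_rot']); 
        return R@M[:3,:3], R@M[:3,3]+np.array(s['ee_pos'])
    R=np.array(f['R']); return R.T, -R.T@np.array(f['t'])
def pts(f,uv,z=None):
    K=np.array([[f['fx'],0,f['cx']],[0,f['fy'],f['cy']],[0,0,1.]])
    uv=np.array(uv,float).reshape(-1,2)
    n=cv2.undistortPoints(uv.reshape(-1,1,2),K,np.array(f['dist_coeffs'])).reshape(-1,2)
    r=np.c_[n,np.ones(len(n))]; A,o=towtool(f)
    if z is None:
        d=f['range_z'][uv[:,1].round().astype(int),uv[:,0].round().astype(int)]
        P=(r*d[:,None])@A.T+o; P[d==0]=np.nan; return P
    w=r@A.T; return o+w*((z-o[2])/w[:,2])[:,None]
def cloud(f):
    v,u=np.mgrid[0:480,0:640]; return pts(f,np.c_[u.ravel(),v.ravel()]).reshape(480,640,3)
E
python3 - <<'E'
from h import *
print({k:np.round(v,3) for k,v in telemetry.get_state().items()})
for n in ['scene','top','wrist']: 
    f=grab(n,n+'0.png'); print(n,towtool(f))
E
```

```text
pics
{'t': np.float64(0.0), 'qpos': array([-1.149,  0.333, -0.065,  1.461,  0.022,  1.35 , -0.088]), 'joint_vel': array([ 0.001,  0.   , -0.   ,  0.001,  0.001,  0.   , -0.001]), 'joint_efforts': array([ 0.0000e+00, -6.2326e+01,  2.5000e-02, -3.8990e+01, -6.1000e-02,
        4.0000e-02,  0.0000e+00]), 'ee_pos': array([0.269, 0.564, 0.222]), 'ee_rot': array([[-0.903,  0.43 , -0.001],
       [ 0.43 ,  0.903, -0.001],
       [-0.   , -0.001, -1.   ]]), 'wrist_force': array([ 0.618, -0.089,  0.052]), 'wrist_torque': array([ 0.02 , -0.011, -0.031]), 'gripper_width': np.float64(0.087)}
scene (array([[-0.01730515,  0.57379655, -0.81881503],
       [ 0.9997756 ,  0.01993739, -0.00715823],
       [ 0.01221767, -0.81875516, -0.57401282]]), array([1.52768412, 0.03116019, 0.77889103]))
top (array([[ 0.02937155, -0.99807409,  0.05463897],
       [-0.99949216, -0.03000123, -0.01073993],
       [ 0.01235848, -0.05429577, -0.99844841]]), array([0.50733552, 0.04766382, 1.09886456]))
wrist (array([[ 4.30204710e-01,  8.62693247e-01,  2.65865134e-01],
       [ 9.02731006e-01, -4.10863318e-01, -1.27546324e-01],
       [-7.99121271e-04,  2.94875730e-01, -9.55535277e-01]]), array([0.19518968, 0.59861453, 0.38555688]))
```

View pics/scene0.png

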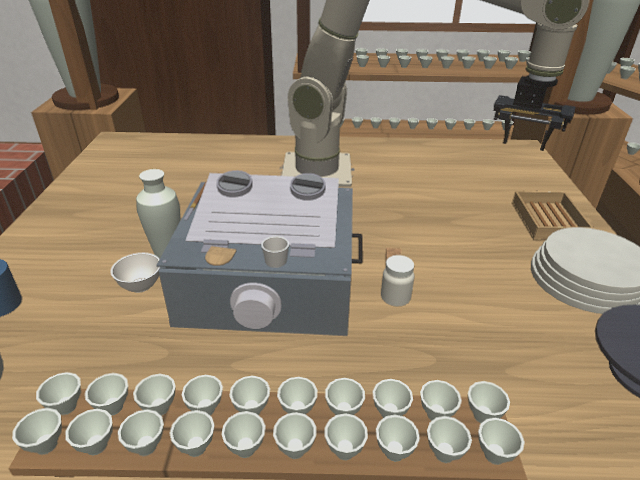

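View pics/top0.png

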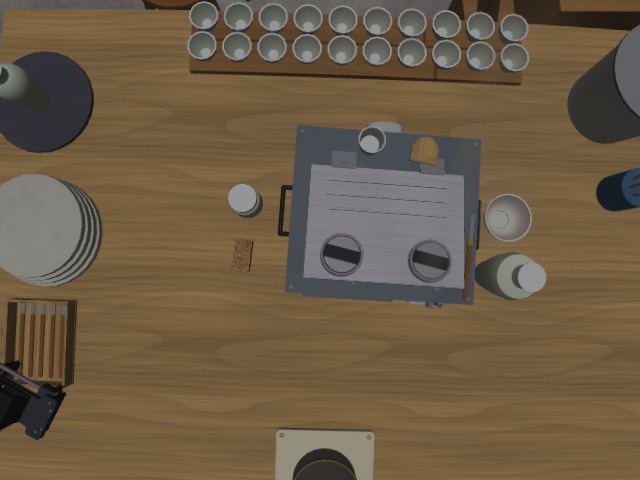

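View pics/wrist0.png

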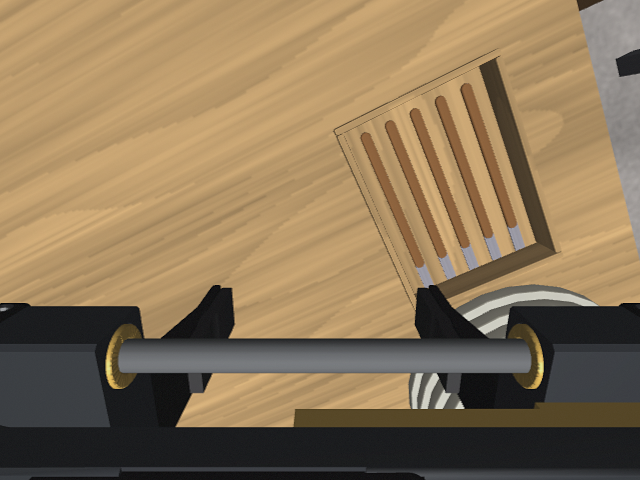

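The top view shows the hatch front towards the robot, with the fasteners at (342,255) and (430,260). The vase is near (517,277), the knife near (470,258) and the cup near (372,139). Next I'll fit the deck and the hatch plate.

```bash
python3 - <<'E'
from h import *
f=load('top0.png'); C=cloud(f)
uv=[(300,128),(480,140),(475,302),(288,293),(312,166),(465,176),(463,287),(305,277),(342,255),(430,260),(390,255),(320,240),(385,250),(372,139),(425,150),(472,225),(468,285),(517,277),(530,277),(510,217),(244,200),(242,255)]
for q in uv: print(q, C[q[1],q[0]].round(4))
# deck pixels
z=C[:,:,2]
reg=np.zeros(z.shape,bool); reg[125:305,285:485]=1
m=reg&(abs(z-.180)<.004)
ms=m.astype(np.uint8)*255; 
P=C[m]; c=P.mean(0); 
r=cv2.minAreaRect((P[:,:2]*1000).astype(np.float32)); print('deckrect',r,P[:,2].mean(),len(P))
# hatch plane: ransac around region interior
mm=np.zeros_like(m); mm[170:285,312:460]=1
Q=C[mm]; Q=Q[~np.isnan(Q).any(1)]
best=0;rng=np.random.default_rng(0)
for i in range(300):
    p=Q[rng.integers(0,len(Q),3)]; n=np.cross(p[1]-p[0],p[2]-p[0]); n/=np.linalg.norm(n)+1e-12
    k=abs((Q-p[0])@n)<.002
    if k.sum()>best: best=k.sum(); K=k
H=Q[K]; c=H.mean(0); n=np.linalg.svd(H-c,full_matrices=False)[2][2]; n*=np.sign(n[2]); print('hatch',c,n,np.arccos(n[2]),best,len(Q), 'yaw dir',np.arctan2(-n[1],-n[0]))
E
```

```text
(300, 128) [0.7797 0.0736 0.1789]
(480, 140) [ 0.7685 -0.2974  0.1785]
(475, 302) [ 0.4233 -0.3544  0.0022]
(288, 293) [ 0.4327  0.0948 -0.0008]
(312, 166) [0.7008 0.0468 0.185 ]
(465, 176) [ 0.6921 -0.266   0.1796]
(463, 287) [ 0.4683 -0.2501  0.2217]
(305, 277) [0.4791 0.0538 0.2229]
(342, 255) [ 0.5231 -0.0157  0.219 ]
(430, 260) [ 0.5184 -0.1861  0.2177]
(390, 255) [ 0.5258 -0.1085  0.2166]
(320, 240) [0.5509 0.0271 0.2129]
(385, 250) [ 0.5353 -0.0994  0.2116]
(372, 139) [ 0.7608 -0.0733  0.1829]
(425, 150) [ 0.7412 -0.1812  0.1859]
(472, 225) [ 0.5918 -0.2796  0.1843]
(468, 285) [ 0.471  -0.2719  0.1869]
(517, 277) [ 0.49   -0.3603  0.2126]
(530, 277) [ 0.4909 -0.3803  0.2253]
(510, 217) [ 0.6303 -0.4359  0.0088]
(244, 200) [0.6394 0.1936 0.097 ]
(242, 255) [0.5196 0.2039 0.0245]
deckrect ((609.0380859375, -102.89837646484375), (380.97198486328125, 342.6742248535156), 87.68647003173828) 0.17922108278779597 11699
hatch [ 0.59223122 -0.1018641   0.20322634] [ 0.16774718 -0.00736223  0.98580256] 0.16870782335326612 10677 16950 yaw dir 3.0977319331603734
```

```bash
python3 - <<'E'
from h import *
f=load('top0.png'); cv2.imwrite('pics/crop.png',cv2.resize(f['pixels'][110:320,270:500,::-1],None,fx=3.4,fy=2.8,interpolation=cv2.INTER_CUBIC))
f=load('scene0.png'); cv2.imwrite('pics/crop2.png',cv2.resize(f['pixels'][160:300,150:370,::-1],None,fx=3.6,fy=3.6,interpolation=cv2.INTER_CUBIC))
E
```

```text
(no output)
```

View pics/crop.png

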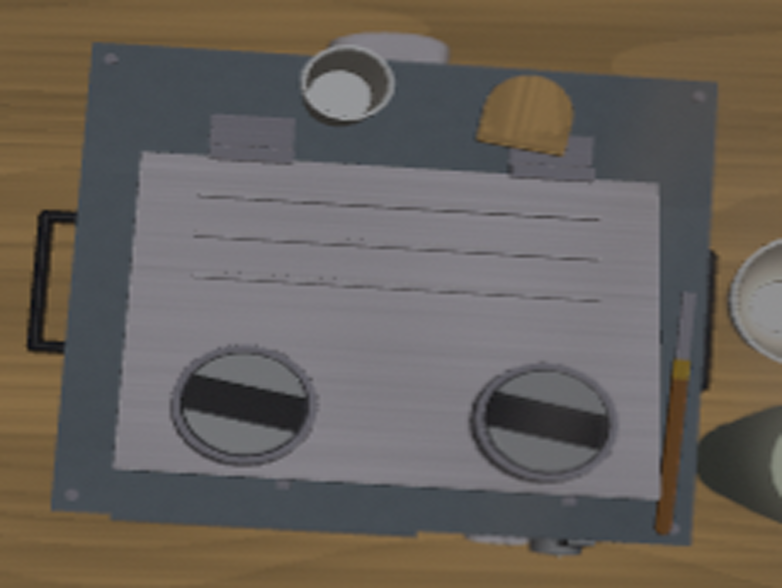

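View pics/crop2.png

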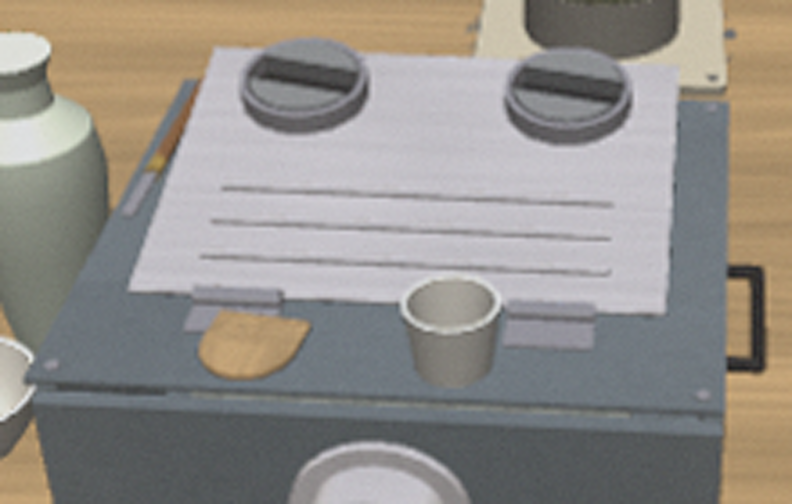

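Extractor pose: centre (0.609, -0.103), yaw about -0.04, hatch angle about 0.17 rad. The deck measures 381 x 343 mm at z 0.179, which matches the given sizes. The press point is about (0.479, -0.098). I'll raise the tool with the fingers shut and move above it.

Call:
{"op": "send_rows", "data": {"increments": [{"claw": 1, "z": -1.0}, {"claw": 1, "z": -2.0}, {"claw": 1, "x": -0.8, "y": -0.85, "z": -2.0}, {"claw": 1, "x": -1.6, "y": -1.7, "z": -2.0}, {"claw": 1, "x": -2.4, "y": -2.55, "z": -2.0}, {"claw": 1, "x": -3.2, "y": -3.4, "z": -2.0}, {"claw": 1, "x": -4.0, "y": -4.25, "z": -2.0}, {"claw": 1, "x": -4.8, "y": -5.1, "z": -2.0}, {"claw": 1, "x": -5.6, "y": -5.95, "z": -2.0}, {"claw": 1, "x": -6.4, "y": -6.8, "z": -2.0}, {"claw": 1, "x": -7.2, "y": -7.65, "z": -2.0}, {"claw": 1, "x": -8.0, "y": -8.5, "z": -2.0}, {"claw": 1, "x": -8.8, "y": -9.35, "z": -2.0}, {"claw": 1, "x": -9.49, "y": -10.15, "z": -2.0}, {"claw": 1, "x": -9.49, "y": -10.15, "z": -2.0, "roll": 0}, {"claw": 1, "x": -9.49, "y": -10.15, "z": -2.0}, {"claw": 1, "x": -9.49, "y": -10.15, "z": -2.0}]}}

```text
schema error: expected keys claw, x, y, z, roll
```

Call:
{"op": "send_rows", "data": {"increments": [{"claw": 1, "x": 0, "y": 0, "z": -1.0, "roll": 0}, {"claw": 1, "x": 0, "y": 0, "z": -2.0, "roll": 0}, {"claw": 1, "x": -0.8, "y": -0.85, "z": -2.0, "roll": 0}, {"claw": 1, "x": -1.6, "y": -1.7, "z": -2.0, "roll": 0}, {"claw": 1, "x": -2.4, "y": -2.55, "z": -2.0, "roll": 0}, {"claw": 1, "x": -3.2, "y": -3.4, "z": -2.0, "roll": 0}, {"claw": 1, "x": -4.0, "y": -4.25, "z": -2.0, "roll": 0}, {"claw": 1, "x": -4.8, "y": -5.1, "z": -2.0, "roll": 0}, {"claw": 1, "x": -5.6, "y": -5.95, "z": -2.0, "roll": 0}, {"claw": 1, "x": -6.4, "y": -6.8, "z": -2.0, "roll": 0}, {"claw": 1, "x": -7.2, "y": -7.65, "z": -2.0, "roll": 0}, {"claw": 1, "x": -8.0, "y": -8.5, "z": -2.0, "roll": 0}, {"claw": 1, "x": -8.8, "y": -9.35, "z": -2.0, "roll": 0}, {"claw": 1, "x": -9.49, "y": -10.15, "z": -2.0, "roll": 0}, {"claw": 1, "x": -9.49, "y": -10.15, "z": -2.0, "roll": 0}, {"claw": 1, "x": -9.49, "y": -10.15, "z": -2.0, "roll": 0}, {"claw": 1, "x": -9.49, "y": -10.15, "z": -2.0, "roll": 0}]}}

```text
t: 2.28
ee_pos: [0.4788, -0.0969, 0.3224]
ee_rot: [[-0.904, 0.428, -0.001], [0.428, 0.904, -0.001], [0.0, -0.001, -1.0]]
wrist_force: [-0.1, 1.0, -0.4]
gripper_width: 0.0002
```

```bash
python3 - <<'E'
from h import *
print(telemetry.get_state()['qpos'])
f=grab('wrist','wrist1.png')
E
```

```text
[-0.5408671  -0.04441562  0.63300907  1.67085359  0.02702762  1.50714334
  1.21827599]
```

View pics/wrist1.png

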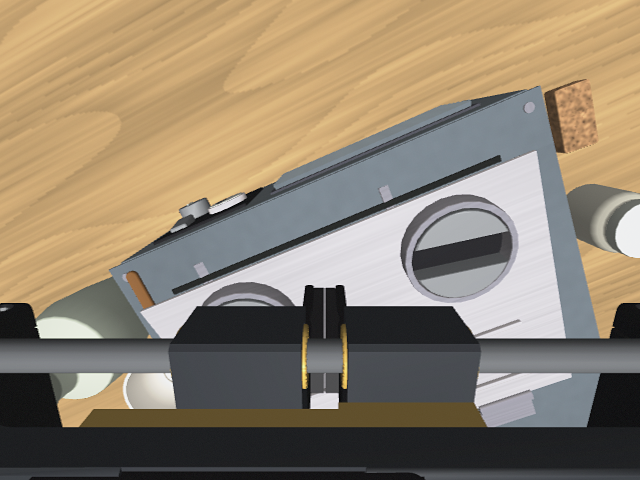

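The wrist view shows the shut fingertips at (325,290), over the plate between the two rings. The left head is at (460,250), with its slot turned by the initial small angle. Now I'll press down slowly.

Call:
{"op": "send_rows", "data": {"increments": [{"claw": 1, "x": 0, "y": 0, "z": 0.6, "roll": 0}, {"claw": 1, "x": 0, "y": 0, "z": 1.2, "roll": 0}, {"claw": 1, "x": 0, "y": 0, "z": 1.7, "roll": 0}, {"claw": 1, "x": 0, "y": 0, "z": 1.85, "roll": 0}, {"claw": 1, "x": 0, "y": 0, "z": 1.95, "roll": 0}, {"claw": 1, "x": 0, "y": 0, "z": 2.05, "roll": 0}, {"claw": 1, "x": 0, "y": 0, "z": 2.15, "roll": 0}, {"claw": 1, "x": 0, "y": 0, "z": 2.25, "roll": 0}, {"claw": 1, "x": 0, "y": 0, "z": 2.35, "roll": 0}, {"claw": 1, "x": 0, "y": 0, "z": 2.45, "roll": 0}, {"claw": 1, "x": 0, "y": 0, "z": 2.55, "roll": 0}, {"claw": 1, "x": 0, "y": 0, "z": 2.65, "roll": 0}, {"claw": 1, "x": 0, "y": 0, "z": 2.7, "roll": 0}, {"claw": 1, "x": 0, "y": 0, "z": 2.7, "roll": 0}]}}

```text
t: 4.08
ee_pos: [0.4788, -0.0971, 0.1872]
ee_rot: [[-0.904, 0.428, -0.0], [0.428, 0.904, -0.001], [-0.0, -0.001, -1.0]]
wrist_force: [0.8, 0.6, 0.1]
gripper_width: 0.0006
```

Call:
{"op": "send_rows", "data": {"increments": [{"claw": 1, "x": 0, "y": 0, "z": 0.03, "roll": 0}, {"claw": 1, "x": 0, "y": 0, "z": 0.06, "roll": 0}, {"claw": 1, "x": 0, "y": 0, "z": 0.06, "roll": 0}]}}

```text
t: 4.45
ee_pos: [0.4791, -0.0971, 0.1863]
ee_rot: [[-0.904, 0.428, 0.0], [0.428, 0.904, 0.0], [-0.0, 0.001, -1.0]]
wrist_force: [-11.1, 1.6, 25.0]
gripper_width: 0.0006
```

Contact on the stop: z 0.1863 and 25 N. I'll lift off and take another look.

Call:
{"op": "send_rows", "data": {"increments": [{"claw": 1, "x": 0, "y": 0, "z": -0.5, "roll": 0}, {"claw": 1, "x": 0.3, "y": -0.5, "z": -1.5, "roll": 0}, {"claw": 1, "x": 0.8, "y": -0.5, "z": -2.2, "roll": 0}, {"claw": 1, "x": 1.2, "y": -0.5, "z": -2.4, "roll": 0}, {"claw": 1, "x": 1.2, "y": -0.5, "z": -2.4, "roll": 0}, {"claw": 1, "x": 1.2, "y": -0.5, "z": -2.4, "roll": 0}]}}

```text
t: 5.2
ee_pos: [0.4144, -0.0942, 0.3056]
ee_rot: [[-0.904, 0.428, 0.0], [0.428, 0.904, 0.0], [-0.0, 0.0, -1.0]]
wrist_force: [-0.3, -0.1, -0.2]
gripper_width: 0.0006
```

```bash
python3 - <<'E'
from h import *
f=grab('wrist','wrist2.png'); g=grab('top','top2.png')
cv2.imwrite('pics/crop3.png',cv2.resize(g['pixels'][110:320,270:500,::-1],None,fx=3.4,fy=2.8,interpolation=cv2.INTER_CUBIC))
E
```

```text
(no output)
```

View pics/wrist2.png

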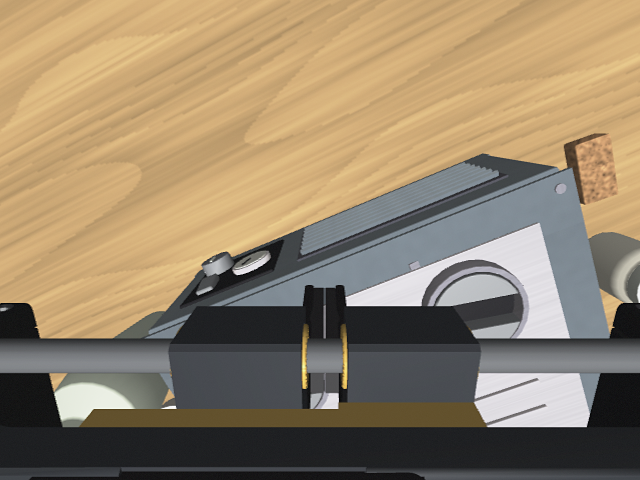

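View pics/crop3.png

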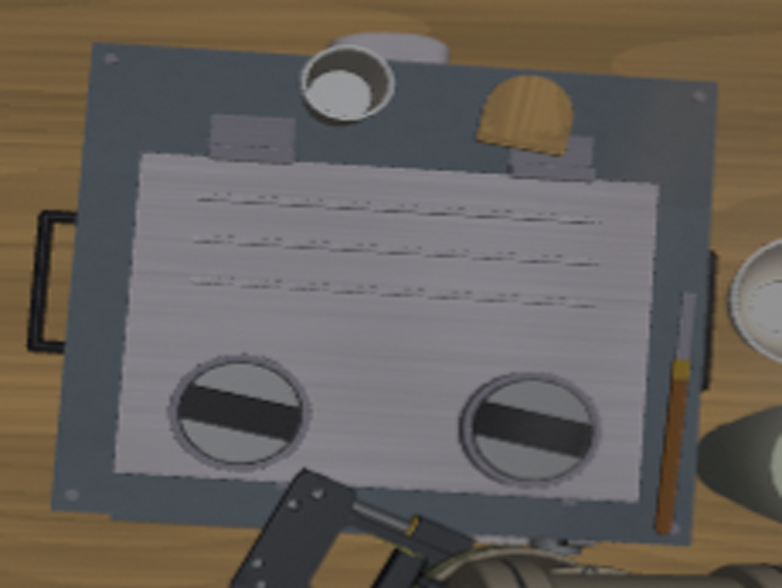

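```bash
python3 - <<'E'
from h import *
f=load('top2.png'); C=cloud(f); z=C[:,:,2]
gray=f['pixels'].sum(2)/3
yaw=-0.040
for nm,(u,v),pred in [('L',(341,257),(.5195,-.0144)),('R',(426,264),(.5127,-.1842))]:
    reg=np.zeros(z.shape,bool); reg[v-27:v+28,u-27:u+28]=1
    m=reg&(z>.194)&(z<.215)
    P=C[m]; (x,y),r=cv2.minEnclosingCircle((P[:,:2]*1000).astype(np.float32))
    print(nm,'circle mm',x,y,r,'z',np.median(P[:,2]),'pred',pred)
    # dark
    vv,uu=np.nonzero(reg&(gray<60)); 
    d=np.hypot(uu-u,vv-v)<20; uu,vv=uu[d],vv[d]
    Q=pts(f,np.c_[uu,vv],z=.200)[:,:2]; c=Q.mean(0); w,V=np.linalg.eigh(np.cov((Q-c).T)); a=V[:,1]*np.sign(V[1,1])
    ang=np.arctan2(a[1],a[0]); print(' dark n',len(Q),'c',c,'ext',np.sqrt(12*w),'slot ang',ang,'joint',np.pi/2+yaw-ang)
for q in [(390,285),(385,250),(330,280),(450,287),(385,225)]: print(C[q[1],q[0]])
H=C[180:235,320:450].reshape(-1,3); H=H[~np.isnan(H).any(1)]; c=H.mean(0); n=np.linalg.svd(H-c,full_matrices=False)[2][2]; n*=np.sign(n[2]); print('tilt',n)
m=np.zeros(z.shape,bool); m[125:300,285:485]=1; m&=abs(z-.18)<.015
w=load('wrist2.png'); 
E
```

```text
L circle mm 519.1666870117188 -13.589935302734375 40.8095817565918 z 0.20128455305279613 pred (0.5195, -0.0144)
 dark n 430 c [ 0.51982822 -0.01377434] ext [0.02411694 0.07124828] slot ang 1.349046623242536 joint 0.18174970355236053
R circle mm 511.7723388671875 -183.70994567871094 40.9846305847168 z 0.20115863412245522 pred (0.5127, -0.1842)
 dark n 406 c [ 0.51295261 -0.18288797] ext [0.02279571 0.06958867] slot ang 1.3296663734357237 joint 0.20112995335917283
[ 0.46644944 -0.11688832  0.17646259]
[ 0.53613305 -0.10364696  0.18613034]
[0.47336356 0.00427919 0.18362031]
[ 0.46595843 -0.23637857  0.18416356]
[ 0.5862331  -0.10282872  0.18472147]
tilt [-7.08435197e-03  7.52143170e-05  9.99974903e-01]
```

The hatch is flat to within 7 mrad. The slot centres match prediction within 1 mm: L (0.5195, -0.014), slot angle 1.349; R (0.5125, -0.184), angle 1.330. I'll move above the left slot with the fingers opened to about 28 mm.

Call:
{"op": "send_rows", "data": {"increments": [{"claw": 0.68, "x": -0.4, "y": 0.8, "z": 0.0, "roll": -0.1}, {"claw": 0.68, "x": -0.8, "y": 1.6, "z": 0.2, "roll": -0.221}, {"claw": 0.68, "x": -1.214, "y": 2.35, "z": 0.6, "roll": -0.221}, {"claw": 0.68, "x": -1.214, "y": 2.35, "z": 1.2, "roll": -0.221}, {"claw": 0.68, "x": -1.214, "y": 2.35, "z": 1.61, "roll": -0.221}, {"claw": 0.68, "x": -1.214, "y": 2.35, "z": 1.61, "roll": -0.221}, {"claw": 0.68, "x": -1.214, "y": 2.35, "z": 1.61, "roll": -0.221}]}}

```text
t: 6.18
ee_pos: [0.5199, -0.0143, 0.2254]
ee_rot: [[-0.975, 0.221, -0.0], [0.221, 0.975, -0.001], [0.0, -0.001, -1.0]]
wrist_force: [-0.1, -0.0, -0.1]
gripper_width: 0.028
```

```bash
python3 - <<'E'
from h import *
s=telemetry.get_state();R=np.array(s['ee_rot']);print(s['ee_pos'],np.arctan2(R[1,1],R[0,1]),s['gripper_width'])
d=R.T@(np.array([.5195,-.014,.193])-s['ee_pos'])/.05; print(d)
f=grab('wrist','wrist3.png')
E
```

```text
[ 0.51989173 -0.01434334  0.22539523] 1.348359447781571 0.028036250096470004
[0.00901388 0.00536008 0.64790348]
```

View pics/wrist3.png

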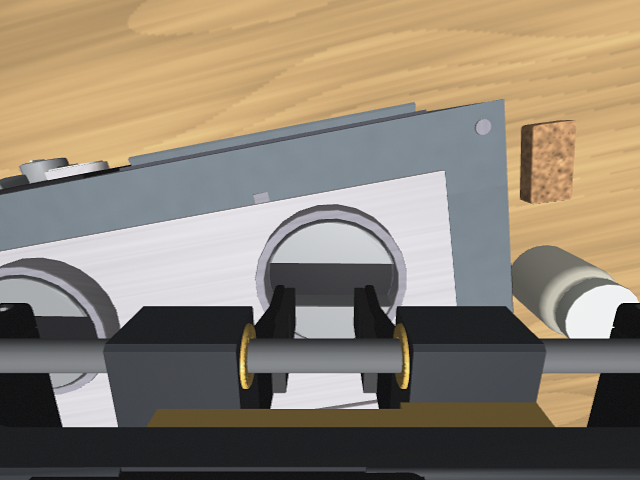

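The slot runs horizontally at row ~280, parallel to the jaws, and the tips (285 to 370) lie along it. Inserting.

Call:
{"op": "send_rows", "data": {"increments": [{"claw": 0.68, "x": 0, "y": 0, "z": 0.2, "roll": 0}, {"claw": 0.68, "x": 0, "y": 0, "z": 0.4, "roll": 0}, {"claw": 0.68, "x": 0, "y": 0, "z": 0.5, "roll": 0}, {"claw": 0.68, "x": 0, "y": 0, "z": 0.58, "roll": 0}, {"claw": 0.68, "x": 0, "y": 0, "z": 0.64, "roll": 0}, {"claw": 0.68, "x": 0, "y": 0, "z": 0.64, "roll": 0}]}}

```text
t: 6.98
ee_pos: [0.5196, -0.0142, 0.1933]
ee_rot: [[-0.975, 0.22, -0.001], [0.22, 0.975, -0.0], [0.001, -0.0, -1.0]]
wrist_force: [-3.1, -0.1, -2.5]
gripper_width: 0.0284
```

Call:
{"op": "send_rows", "data": {"increments": [{"claw": 0.68, "x": 0, "y": 0, "z": 0, "roll": 0.1}, {"claw": 0.68, "x": 0, "y": 0, "z": 0, "roll": 0.2}, {"claw": 0.68, "x": 0, "y": 0, "z": 0, "roll": 0.3}, {"claw": 0.68, "x": 0, "y": 0, "z": 0, "roll": 0.4}, {"claw": 0.68, "x": 0, "y": 0, "z": 0, "roll": 0.5}, {"claw": 0.68, "x": 0, "y": 0, "z": 0, "roll": 0.6}, {"claw": 0.68, "x": 0, "y": 0, "z": 0, "roll": 0.7}, {"claw": 0.68, "x": 0, "y": 0, "z": 0, "roll": 0.8}, {"claw": 0.68, "x": 0, "y": 0, "z": 0, "roll": 0.9}, {"claw": 0.68, "x": 0, "y": 0, "z": 0, "roll": 0.9}]}}

```text
t: 8.22
ee_pos: [0.518, -0.0126, 0.1929]
ee_rot: [[-0.434, 0.901, -0.005], [0.901, 0.434, 0.002], [0.004, -0.003, -1.0]]
wrist_force: [-10.0, 4.9, 1.6]
gripper_width: 0.0277
```

```bash
python3 - <<'E'
from h import *
s=telemetry.get_state();R=np.array(s['ee_rot']);print(s['ee_pos'],np.arctan2(R[1,1],R[0,1]),s['wrist_force'],s['wrist_torque'],s['qpos'])
E
```

```text
[ 0.51800057 -0.0125745   0.19288199] 0.44865567150784 [-9.97351952  4.88387211  1.55097326] [1.13199686 2.26653956 0.13313394] [-0.67815448  0.12258405  0.67021191  1.80915636 -0.08226806  1.24178027
  0.46402978]
```

Call:
{"op": "send_rows", "data": {"increments": [{"claw": 0.68, "x": 0, "y": 0, "z": 0, "roll": 0.08}, {"claw": 0.68, "x": 0, "y": 0, "z": 0, "roll": 0.16}, {"claw": 0.68, "x": 0, "y": 0, "z": 0, "roll": 0.24}, {"claw": 0.68, "x": 0, "y": 0, "z": 0, "roll": 0.32}, {"claw": 0.68, "x": 0, "y": 0, "z": 0, "roll": 0.4}, {"claw": 0.68, "x": 0, "y": 0, "z": 0, "roll": 0.48}, {"claw": 0.68, "x": 0, "y": 0, "z": 0, "roll": 0.54}, {"claw": 0.68, "x": 0, "y": 0, "z": 0, "roll": 0.58}, {"claw": 0.68, "x": 0, "y": 0, "z": 0, "roll": 0.58}]}}

```text
t: 9.35
ee_pos: [0.5177, -0.0107, 0.193]
ee_rot: [[0.128, 0.992, -0.005], [0.992, -0.128, 0.003], [0.003, -0.006, -1.0]]
wrist_force: [-4.9, 5.1, 1.7]
gripper_width: 0.028
```

```bash
python3 - <<'E'
from h import *
s=telemetry.get_state();R=np.array(s['ee_rot']);print(s['ee_pos'],np.arctan2(R[1,1],R[0,1]),s['wrist_force'],s['wrist_torque'],s['qpos'])
E
```

```text
[ 0.51769933 -0.01072161  0.1930033 ] -0.12860394558872412 [-4.88151034  5.12747286  1.68676277] [1.08931344 1.14020905 0.90518562] [-0.72039632  0.12496841  0.71459168  1.81070808 -0.09007091  1.24285401
 -0.10876243]
```

The torque has risen to 0.9 N m, against 0.1 N m of friction, at a tool angle of -0.129. That equals the stop angle of -0.04 plus the fit play. I'll nudge slightly further to confirm, then unload and lift.

Call:
{"op": "send_rows", "data": {"increments": [{"claw": 0.68, "x": 0, "y": 0, "z": 0, "roll": 0.03}, {"claw": 0.68, "x": 0, "y": 0, "z": 0, "roll": 0.03}]}}

```text
t: 9.6
ee_pos: [0.5176, -0.0105, 0.193]
ee_rot: [[0.157, 0.988, -0.006], [0.988, -0.157, 0.003], [0.002, -0.006, -1.0]]
wrist_force: [-2.8, 0.4, 0.2]
gripper_width: 0.028
```

```bash
python3 - <<'E'
from h import *
s=telemetry.get_state();R=np.array(s['ee_rot']);print(s['ee_pos'],np.arctan2(R[1,1],R[0,1]),s['wrist_force'],s['wrist_torque'])
E
```

```text
[ 0.51764866 -0.01051291  0.19302383] -0.15733282321533132 [-2.78229405  0.36001648  0.19765553] [-0.07664361  0.76013588  1.60873652]
```

Call:
{"op": "send_rows", "data": {"increments": [{"claw": 0.68, "x": 0, "y": 0, "z": 0, "roll": -0.06}, {"claw": 0.68, "x": 0, "y": 0, "z": 0, "roll": -0.11}, {"claw": 0.68, "x": 0, "y": 0, "z": -0.2, "roll": -0.11}, {"claw": 0.68, "x": 0, "y": 0, "z": -0.5, "roll": -0.11}, {"claw": 0.68, "x": 0, "y": 0, "z": -1.2, "roll": -0.11}, {"claw": 0.68, "x": 0.0, "y": -0.8, "z": -2.0, "roll": -0.5}, {"claw": 0.68, "x": 0, "y": -1.8, "z": -2.2, "roll": -0.9}, {"claw": 0.68, "x": 0, "y": -2.6, "z": -2.2, "roll": -1.2}, {"claw": 0.68, "x": 0, "y": -2.6, "z": -2.2, "roll": -1.48}, {"claw": 0.68, "x": 0, "y": -2.6, "z": -2.2, "roll": -1.48}, {"claw": 0.68, "x": 0, "y": -2.6, "z": -2.2, "roll": -1.48}, {"claw": 0.68, "x": 0, "y": -2.6, "z": -2.2, "roll": -1.48}]}}

```text
t: 11.1
ee_pos: [0.3902, 0.0091, 0.3049]
ee_rot: [[-0.955, 0.297, -0.004], [0.297, 0.955, 0.004], [0.005, 0.003, -1.0]]
wrist_force: [-1.3, 0.0, 0.7]
gripper_width: 0.0278
```

```bash
cat > m.py <<'E'
from h import *
import sys
def meas(png):
    f=load(png); C=cloud(f); z=C[:,:,2]; gray=f['pixels'].sum(2)/3
    for nm,(u,v) in [('L',(341,257)),('R',(426,264))]:
        reg=np.zeros(z.shape,bool); reg[v-27:v+28,u-27:u+28]=1
        P=C[reg&(z>.194)&(z<.215)]; (x,y),r=cv2.minEnclosingCircle((P[:,:2]*1000).astype(np.float32))
        vv,uu=np.nonzero(reg&(gray<60)); d=np.hypot(uu-u,vv-v)<20; uu,vv=uu[d],vv[d]
        Q=pts(f,np.c_[uu,vv],z=.200)[:,:2]; c=Q.mean(0); w,V=np.linalg.eigh(np.cov((Q-c).T)); a=V[:,1]; a=a*np.sign(a[0])
        ang=np.arctan2(a[1],a[0]); print(nm,x,y,r,np.median(P[:,2]),'dark',c,np.sqrt(12*w),'ang',ang,'joint',np.pi/2-.04-ang)
    H=C[180:235,320:450].reshape(-1,3); H=H[~np.isnan(H).any(1)]; c=H.mean(0); n=np.linalg.svd(H-c,full_matrices=False)[2][2]; print('tilt',n*np.sign(n[2]))
E
python3 - <<'E'
from m import *
s=telemetry.get_state();R=np.array(s['ee_rot']);print(s['ee_pos'],np.arctan2(R[1,1],R[0,1]),s['wrist_force'])
grab('top','top3.png'); g=load('top3.png'); meas('top3.png')
cv2.imwrite('pics/crop4.png',cv2.resize(g['pixels'][110:320,270:500,::-1],None,fx=3.4,fy=2.8,interpolation=cv2.INTER_CUBIC))
E
```

```text
[0.39018588 0.00908624 0.30486153] 1.2691464110786679 [-1.32012329  0.01180445  0.65070653]
L 519.247802734375 -13.923075675964355 40.93095779418945 0.20132507410744027 dark [ 0.51985294 -0.01376141] [0.02645555 0.06949481] ang -0.043248574913535114 joint 1.5740449017084317
R 511.9281311035156 -183.35787963867188 40.86394119262695 0.20130625040099437 dark [ 0.51293994 -0.18282009] [0.02285431 0.06964185] ang 1.3316904058867247 joint 0.1991059209081718
tilt [-5.18316515e-03 -1.86339625e-05  9.99986567e-01]
```

View pics/crop4.png

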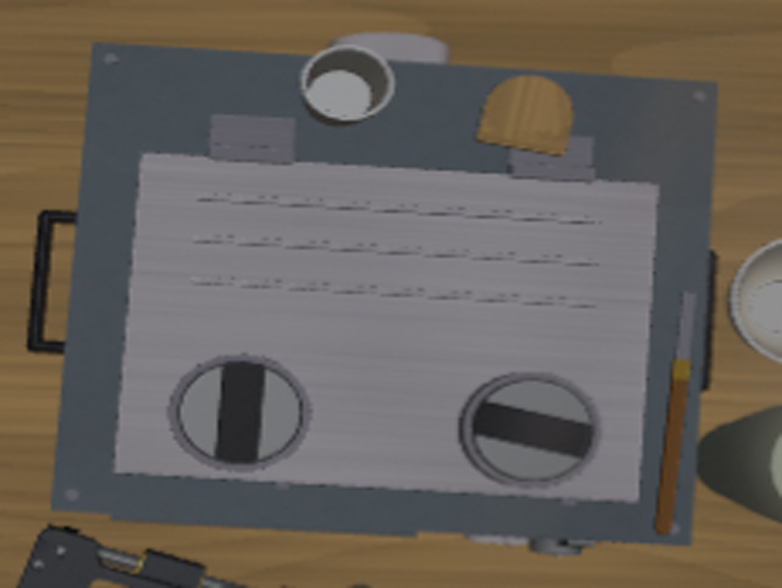

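The left fastener measures 1.574 rad, so it is locked with the slot front to back, at about (240,412) in the crop. Now above the right slot.

Call:
{"op": "send_rows", "data": {"increments": [{"claw": 0.68, "x": -0.7, "y": -0.6, "z": 0.0, "roll": 0}, {"claw": 0.68, "x": -1.4, "y": -1.2, "z": 0.0, "roll": -0.062}, {"claw": 0.68, "x": -2.1, "y": -1.8, "z": 0.0, "roll": -0.062}, {"claw": 0.68, "x": -2.8, "y": -2.4, "z": 0.2, "roll": -0.062}, {"claw": 0.68, "x": -3.48, "y": -2.95, "z": 0.6, "roll": -0.062}, {"claw": 0.68, "x": -3.48, "y": -2.95, "z": 1.2, "roll": -0.062}, {"claw": 0.68, "x": -3.48, "y": -2.95, "z": 1.6, "roll": -0.062}, {"claw": 0.68, "x": -3.48, "y": -2.95, "z": 1.6, "roll": -0.062}, {"claw": 0.68, "x": -3.48, "y": -2.95, "z": 1.6, "roll": -0.062}]}}

```text
t: 12.28
ee_pos: [0.5146, -0.1821, 0.2249]
ee_rot: [[-0.973, 0.23, -0.002], [0.229, 0.973, 0.005], [0.003, 0.004, -1.0]]
wrist_force: [0.0, 0.1, 0.8]
gripper_width: 0.028
```

```bash
python3 - <<'E'
from h import *
s=telemetry.get_state();R=np.array(s['ee_rot']);print(s['ee_pos'],R,np.arctan2(R[1,1],R[0,1]),s['gripper_width'],s['qpos'])
d=R.T@(np.array([.5125,-.1835,.193])-s['ee_pos'])/.05; print(d)
f=grab('wrist','wrist4.png')
E
```

```text
[ 0.51456947 -0.18207304  0.22489172] [[-0.97330319  0.22951032 -0.00243202]
 [ 0.22949802  0.97329872  0.00450205]
 [ 0.00340035  0.00382372 -0.99998691]] 1.3392200559383194 0.0279941612319284 [-0.75536502  0.31190292  1.23029998  1.71163106 -0.30488706  1.33789375
  1.87206979]
[ 0.03156584 -0.03971538  0.63779818]
```

View pics/wrist4.png

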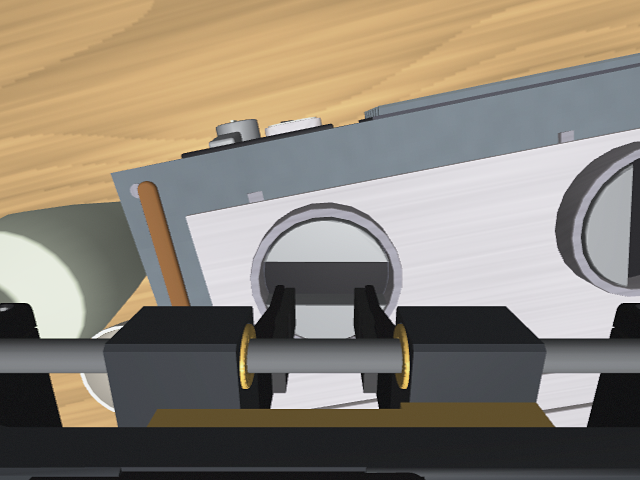

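Aligned: the slot is horizontal at row ~280, and the tips are within 2.5 mm of centre. Correcting the offset and inserting.

Call:
{"op": "send_rows", "data": {"increments": [{"claw": 0.68, "x": 0.03, "y": -0.04, "z": 0, "roll": 0.008}, {"claw": 0.68, "x": 0.03, "y": -0.04, "z": 0.2, "roll": 0.008}, {"claw": 0.68, "x": 0.03, "y": -0.04, "z": 0.35, "roll": 0.008}, {"claw": 0.68, "x": 0.03, "y": -0.04, "z": 0.48, "roll": 0.008}, {"claw": 0.68, "x": 0.03, "y": -0.04, "z": 0.58, "roll": 0.008}, {"claw": 0.68, "x": 0.03, "y": -0.04, "z": 0.63, "roll": 0.008}, {"claw": 0.68, "x": 0.03, "y": -0.04, "z": 0.63, "roll": 0.008}]}}

```text
t: 13.2
ee_pos: [0.5126, -0.1835, 0.1934]
ee_rot: [[-0.972, 0.237, -0.002], [0.237, 0.972, 0.005], [0.003, 0.004, -1.0]]
wrist_force: [0.1, -0.3, 1.1]
gripper_width: 0.0282
```

Call:
{"op": "send_rows", "data": {"increments": [{"claw": 0.68, "x": 0, "y": 0, "z": 0, "roll": 0.1}, {"claw": 0.68, "x": 0, "y": 0, "z": 0, "roll": 0.2}, {"claw": 0.68, "x": 0, "y": 0, "z": 0, "roll": 0.3}, {"claw": 0.68, "x": 0, "y": 0, "z": 0, "roll": 0.4}, {"claw": 0.68, "x": 0, "y": 0, "z": 0, "roll": 0.5}, {"claw": 0.68, "x": 0, "y": 0, "z": 0, "roll": 0.6}, {"claw": 0.68, "x": 0, "y": 0, "z": 0, "roll": 0.7}, {"claw": 0.68, "x": 0, "y": 0, "z": 0, "roll": 0.8}, {"claw": 0.68, "x": 0, "y": 0, "z": 0, "roll": 0.9}, {"claw": 0.68, "x": 0, "y": 0, "z": 0, "roll": 0.9}]}}

```text
t: 14.45
ee_pos: [0.5112, -0.1824, 0.193]
ee_rot: [[-0.417, 0.909, -0.006], [0.909, 0.417, 0.007], [0.009, -0.002, -1.0]]
wrist_force: [-7.6, 5.5, 2.7]
gripper_width: 0.0278
```

```bash
python3 - <<'E'
from h import *
s=telemetry.get_state();R=np.array(s['ee_rot']);print(s['ee_pos'],np.arctan2(R[1,1],R[0,1]),s['wrist_force'],s['wrist_torque'],s['qpos'])
E
```

```text
[ 0.51121076 -0.18238931  0.19296597] 0.43059412084417925 [-7.5992074   5.51888511  2.74377671] [1.11365449e+00 1.78595903e+00 1.47104885e-03] [-0.77973112  0.40430648  1.30524658  1.76070427 -0.40835554  1.3012194
  1.05230138]
```

Turning well. Joint 3 is at 1.305, close to its 1.34 limit, so I'll go on in small steps and check.

Call:
{"op": "send_rows", "data": {"increments": [{"claw": 0.68, "x": 0, "y": 0, "z": 0, "roll": 0.08}, {"claw": 0.68, "x": 0, "y": 0, "z": 0, "roll": 0.16}]}}

```text
t: 14.7
ee_pos: [0.5111, -0.1812, 0.193]
ee_rot: [[-0.266, 0.964, -0.007], [0.964, 0.266, 0.009], [0.011, -0.004, -1.0]]
wrist_force: [-3.4, 5.0, 2.1]
gripper_width: 0.0277
```

```bash
cat > st.py <<'E'
from h import *
s=telemetry.get_state();R=np.array(s['ee_rot']);print(s['ee_pos'],R[:,2],np.arctan2(R[1,1],R[0,1]),s['wrist_force'],s['wrist_torque'],s['qpos'])
E
python3 st.py
```

```text
[ 0.51105421 -0.18122314  0.19302364] [-0.0068158   0.00924791 -0.99993401] 0.269051229844396 [-3.39757319  5.01506121  2.07364504] [1.02535545 0.68490463 0.05750494] [-0.7825802   0.40793925  1.30994098  1.76063484 -0.41355217  1.30450005
  0.89359716]
```

Call:
{"op": "send_rows", "data": {"increments": [{"claw": 0.68, "x": 0, "y": 0, "z": 0, "roll": 0.08}, {"claw": 0.68, "x": 0, "y": 0, "z": 0, "roll": 0.16}, {"claw": 0.68, "x": 0, "y": 0, "z": 0, "roll": 0.24}, {"claw": 0.68, "x": 0, "y": 0, "z": 0, "roll": 0.3}]}}

```text
t: 15.2
ee_pos: [0.511, -0.1806, 0.1931]
ee_rot: [[0.033, 0.999, -0.007], [0.999, -0.032, 0.01], [0.01, -0.008, -1.0]]
wrist_force: [-2.8, 3.5, 1.5]
gripper_width: 0.0279
```

```bash
python3 st.py
```

```text
[ 0.51096685 -0.18061882  0.19309764] [-0.00740417  0.01022537 -0.99992031] -0.0324800821909868 [-2.81407532  3.467168    1.5114394 ] [0.45507832 0.45710896 0.07035082] [-0.78590163  0.41321127  1.31665074  1.76054467 -0.41980521  1.30744851
  0.59653975]
```

Call:
{"op": "send_rows", "data": {"increments": [{"claw": 0.68, "x": 0, "y": 0, "z": 0, "roll": 0.06}, {"claw": 0.68, "x": 0, "y": 0, "z": 0, "roll": 0.1}, {"claw": 0.68, "x": 0, "y": 0, "z": 0, "roll": 0.12}]}}

```text
t: 15.58
ee_pos: [0.5109, -0.1804, 0.1932]
ee_rot: [[0.151, 0.989, -0.008], [0.989, -0.151, 0.01], [0.009, -0.009, -1.0]]
wrist_force: [-2.5, -0.4, 0.3]
gripper_width: 0.0282
```

```bash
python3 st.py
```

```text
[ 0.51094454 -0.18043598  0.19317283] [-0.00785194  0.01009382 -0.99991823] -0.15135540918516682 [-2.45206982 -0.43949824  0.27027298] [-0.0468577   0.440199    1.49796165] [-0.78701042  0.4147232   1.31842764  1.7603379  -0.42105394  1.3083967
  0.4784381 ]
```

Torque is 1.5 N m at the stop, the same as on the left side. Backing off, lifting, and retreating to check.

Call:
{"op": "send_rows", "data": {"increments": [{"claw": 0.68, "x": 0, "y": 0, "z": 0, "roll": -0.06}, {"claw": 0.68, "x": 0, "y": 0, "z": 0, "roll": -0.11}, {"claw": 0.68, "x": 0, "y": 0, "z": -0.2, "roll": -0.11}, {"claw": 0.68, "x": 0, "y": 0, "z": -0.5, "roll": -0.11}, {"claw": 0.68, "x": 0, "y": 0, "z": -1.2, "roll": -0.11}, {"claw": 0.68, "x": 0.5, "y": -0.6, "z": -2.0, "roll": -0.11}, {"claw": 0.68, "x": 1.5, "y": -1.2, "z": -2.4, "roll": -0.11}, {"claw": 0.68, "x": 2.5, "y": -1.8, "z": -2.4, "roll": -0.11}, {"claw": 0.68, "x": 3.5, "y": -2.2, "z": -2.4, "roll": -0.11}, {"claw": 0.68, "x": 4.2, "y": -2.4, "z": -2.4, "roll": -0.11}, {"claw": 0.68, "x": 4.2, "y": -2.4, "z": -2.4, "roll": -0.11}, {"claw": 0.68, "x": 4.2, "y": -2.4, "z": -2.4, "roll": -0.11}]}}

```text
t: 17.08
ee_pos: [0.4254, 0.0431, 0.3168]
ee_rot: [[0.043, 0.999, -0.007], [0.999, -0.043, 0.011], [0.01, -0.008, -1.0]]
wrist_force: [-0.2, 0.1, -0.1]
gripper_width: 0.0277
```

```bash
python3 st.py; python3 - <<'E'
from m import *
grab('top','top5.png'); g=load('top5.png'); meas('top5.png'); grab('scene','scene5.png')
cv2.imwrite('pics/crop5.png',cv2.resize(g['pixels'][110:320,270:500,::-1],None,fx=3.4,fy=2.8,interpolation=cv2.INTER_CUBIC))
a=load('top0.png')['pixels'].astype(int);b=g['pixels'].astype(int)
for n,(x0,y0,x1,y1) in dict(cup=(355,122,390,158),rib=(408,133,442,165),knife=(462,212,482,304),bowl=(483,192,535,245),vase=(483,250,550,302),jar=(225,180,264,218),cork=(228,234,256,276)).items(): print(n,abs(a-b)[y0:y1,x0:x1].mean())
E
```

```text
[0.42537243 0.04306009 0.31676118] [-0.00706204  0.01053716 -0.99991954] -0.0432643321273939 [-0.1763619   0.12369135 -0.06832243] [-0.14810507  0.0483088   0.01236538] [-1.15495794 -0.29548359  0.78642117  1.81157798  0.19524289  1.54487674
 -0.43962464]
L 519.2708129882812 -13.94328498840332 40.94049835205078 0.20127590968262393 dark [ 0.51610021 -0.00701769] [0.0438585  0.06730253] ang -0.3279248279748793 joint 1.8587211547697757
R 511.6390380859375 -183.15049743652344 41.01762771606445 0.20121329348561556 dark [ 0.51254412 -0.18357932] [0.02282652 0.06896678] ang -0.03668510067791893 joint 1.5674814274728155
tilt [-5.35355117e-03 -1.60859917e-04  9.99985657e-01]
cup 1.1661375661375661
rib 1.0704656862745099
knife 5.769384057971014
bowl 1.2262941461054668
vase 1.2029276693455797
jar 1.2984705353126407
cork 1.0589569160997732
```

View pics/crop5.png

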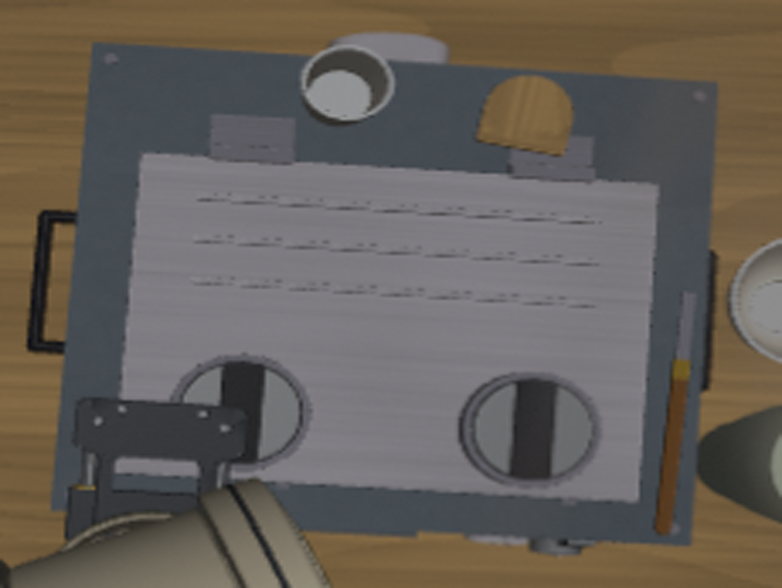

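View pics/scene5.png

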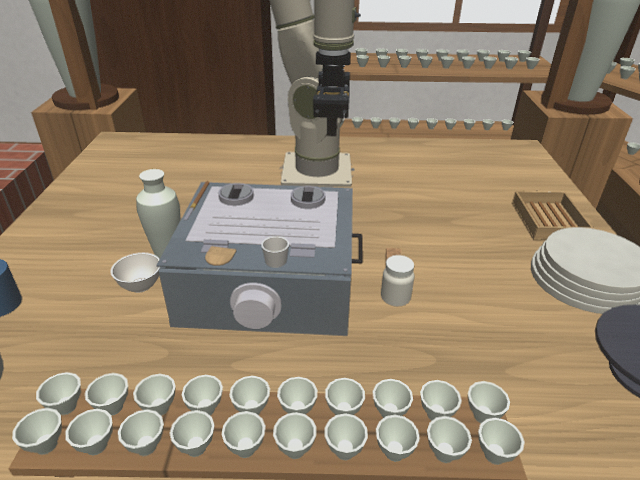

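Both slots run front to back. The left slot reading (1.859) is contaminated by the dark gripper covering part of the ring; the clear view earlier gave 1.574. The knife looks unmoved in the crop, and the difference in its window comes from the hatch edge shifting. Handing in.

```bash
python3 -c "
from workcell import manip
print(manip.close_job())"
```

```text
the job is handed in; nothing more can be done
None
```

The hatch is shut and both quarter-turn fasteners are turned clockwise to their stops; I handed the job in at about 17 s of the 64 s allowed.

- **Hatch:** I pressed it down with shut fingertips until it sat on its stop, at 25 N with the tip at z 0.186 m. In the last top view it is flat within about 5 mrad.
- **Fasteners:** I turned the left one first, then the right. Wrist torque rose to about 1.5 N m at each stop, against 0.1 N m of friction. The top camera gave 1.574 rad for the left and 1.567 rad for the right, against the 1.571 rad stop.
- **Bystanders:** in the top view the cup, rib, bowl, vase, jar and sanding block show no change from the start. The knife's image window did change more. I put that down to the closing hatch edge inside it, because the knife itself looks unmoved.
- **A check that disagreed:** the final automatic reading of the left slot was 1.859 rad. The dark gripper was hiding part of that ring, so I relied on the earlier clear view (1.574) and on the last picture, where the slot still looks front to back.
- **Close to a limit:** joint 3 came to 1.318 rad against its 1.34 limit during the right-hand turn, and stayed inside it in every reading.

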